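# Fit the calibration plate on the gas detector

### The arm

A 6-joint arm with a two-finger parallel gripper is mounted at the origin on the work surface. World frame = base frame: x ahead of the robot, y to its left, z up, the work surface at z = 0. Lengths are in m, angles in degrees, forces in N, time in s.
With the tool pointing down it reaches from about 0.3 to 0.75 m from the base axis. Payload 8.5 kg.
Tool frame: the origin (TCP) lies at the very end of the fingers, on their centre line; the grasp point (between the pads) lies 19 mm behind it; z points along the fingers, y is the line along which they close (so a half turn about z gives the same grasp; the last joint's range is limited). The gripper opens to 85 mm and grips with 20 to 120 N. Pads are 22 mm wide; open, the fingers measure 114 mm over their backs; the gripper's body (76 mm by 85 mm) begins 54 mm behind the grasp point. The pads swing forward as they close: fully open they stand 13 mm farther back than shut.
Start: joints at [-80.518, 21.807, 74.336, -0, 83.858, -12.336], TCP at [0.204, -0.511, 0.231] pointing down, gripper open.
Joint ranges: [-178.18, 178.18], [-50.72, 133.34], [12.68, 142.11], [-81.47, 261.47], [9.98, 163.14], [-165.26, 165.26]. Speed limits (degrees/s): [136.94, 136.94, 180, 180, 180, 180].

### API

Orientations are given as a 3x3 rotation matrix whose columns are the frame's x, y, z axes.
In Python, from rig import observe, cams, ticket gives the robot as it stands.
- The arm moves only by the tool move_arm, never from a script. Its arguments are lists of equal length, an entry for each row: "jaw": the finger opening in cm, from 0 to 8.54; "dp": the shift along the tool's x, y, z in cm, a list of three; "turn": the turn, a rotation vector about the tool's x, y, z in rad, a list of three. In form: {"jaw": [jaw, ...], "dp": [[tx, ty, tz], ...], "turn": [[wx, wy, wz], ...]}. A call has 1 to 12 rows; each row shifts and turns the commanded pose from where the row before left it, along the tool's axes as they then stand; what a row does not reach is not made up. A row lasts 1/12 s, in which the tool goes at most 41.7 mm and 7.16 degrees, less where a joint would pass 70% of its speed; a pose out of reach is approached as far as the arm can. A call is refused whole if a number of a shift passes 4.17 or a number of a turn 0.125, either way. A call with a gripper value outside its range is refused whole. The fingers move at their own pace and stop on an object; "force" is the grip in N (left out, the last holds). Time passes only in rows, so rows that do not move let the fingers close. It gives the time, the measured TCP pose, the force, the opening and the grip force at its end, in the units of the state.
- observe(): the state, without advancing time (a new reading comes with each control period).
- cams.get_image(name): name is "scene" or "top" or "wrist"; returns (picture, depth): 400x640x3 uint8, red, green, blue; 400x640 float32, m along the optical axis (not along the pixel's ray), 0 where there is no reading.
- cams.calibration(name): a dict with "vertical_fov" (degrees; the focal length in pixels is half the picture's height over the tangent of half this angle, whatever the lens; pixels are square), "cx", "cy" (the principal point, pixels), "k1" (the pictures are not rectified: a ray, as slopes to the right and down, at radius r is drawn at 1 + k1 r^2 times it, then the intrinsics apply), "view" (4x4, takes a point from world to camera coordinates); the wrist camera has in their place "tool_from_camera" (4x4, takes a point from camera to tool coordinates, whose origin is the TCP and whose axes are the flange's). Camera axes: x right, y up, looking along -z (the intrinsics and any distortion apply to the point x, -y, -z); pixel columns grow to the right and rows downward; lengths in m; the calibration is good to about 2 mm. A picture is of the moment at which its call begins: read the wrist's pose just before it. calibration takes no time and is no camera call.
- ticket.close_job(): hands the job in; it is judged then, once.
Trained networks look in the newest picture that a camera, given by its name, has taken for a name from the list of things; names that differ only in an ending like _2 or _b are one class to them, and where a whole thing is asked for, a point or a joint stands for the part that bears it (a point fixed in the world has none). Each returns a list of dicts, best first, with "p" (0 to 1); they miss things now and then, are a little off and sometimes report something else, mostly with a low value. They report only what shows in the picture. A call takes as long as a camera call.
- cams.spot_in(camera, query): "box" ([centre column, centre row, width, height] as shares, 0 to 1, of the picture: columns of its width, rows of its height, round what is visible of it).
- cams.outline_of(camera, query): "mask" (400x640 bool, what is visible of it) and "box" ([centre column, centre row, width, height] as shares, 0 to 1, of the picture: columns of its width, rows of its height, round what is visible of it).
- cams.mark_of(camera, query): "location" ([column, row] as shares, 0 to 1, of the picture: columns of its width, rows of its height: a listed point, or the origin of a listed thing).
The state is a dict: "time_s": time; "q": joint angles; "qvel": joint speeds; "joint_efforts": joint torques, N m; "position": TCP position; "tool_rot": TCP orientation; "ft_force": force on the tool from outside, world axes, zero at the start; "wrist_torque": the same for the moment, N m; "grip_width": finger opening in m; "gripper_force": force on a finger pad.
Only numpy, scipy, OpenCV 4.12 (cv2) and the standard library are available. Lean on these libraries where they do the work, as an engineer would, in place of code of your own. Each camera call takes 0.05 s, during which the arm holds its last target. There are 200 camera calls.

### The job

Fit the loose aluminium calibration plate on the open gas detector: pick it up by its handle, rest it gently on the detector's two spring-loaded studs, slide it along the case by feel until both holes drop over the studs, and lower it flat and fully home on the rubber seal. Then swing the keeper bar over the end of the plate as far as it goes and let go. Press lightly throughout (well under 25 N on the detector), keep the keeper open until the plate is home, and leave everything else on the bench where it is.

Things in the scene. Friction and masses are not known exactly. Their poses are not given: they have to be found in the camera images.
- plate_handle (a point): Centre of the calibration plate's handle, an upright solid block in the middle of the plate: 30 mm along the plate's x, 14 mm along its y, 34 mm high (6 to 40 mm above the plate's underside), with a thin brass nipple 9 mm high on top. This point lies 23 mm above the plate's underside. Axes as the plate's.
- seat (a point): Middle of the seal's top, 42 mm above the bench, on which the plate's underside comes to rest (axes as the case's). The middle between the studs is up to 14 mm from here, either way along x, differs each run and is not measured. The studs sink together up to 5 mm under load (spring: 2 N to start, 10 N at the end) and pop up into the holes. The seal gives up to 1.9 mm (7 N).
- keeper_pivot (a point): Upright axis of the keeper on the case's top: 85 mm along the case's x and 22 mm along its y from the case's middle, this point 52 mm above the bench; axes as the case's. The pivot's head reaches 60 mm above the bench.
- keeper_peg (a point): Middle of the keeper's upright black finger peg: 10 mm diameter, 20 mm high (55 to 75 mm above the bench), 47 mm from the pivot. The keeper is a flat steel bar 11 mm wide, 5 mm thick, reaching 54 mm from its pivot, its underside 50 mm above the bench, 2 mm above the plate when that is home.
- keeper (a joint): Turn of the keeper about its upright pivot, rad. 0: it points along the case's +y, clear of the plate. It grows anticlockwise seen from above up to its stop at 1.57, where it points along the case's -x, over the plate's end. It stays where it is left; it takes about 1.5 N at the peg to turn it.
- detector_a: A bystander: closed blue detector with a round steel cap, 180 x 75 x 42 mm (62 with its cap).
- detector_b: A bystander: another closed blue detector, the same size.
- driver: A bystander: screwdriver lying on the bench.
- union_nut: A bystander: small brass ring, 28 mm across, 12 mm high.
- sensor_cap: A bystander: round steel cap, 36 mm across, 26 mm high.
- parts_tray: A bystander: low grey tray, 100 x 140 x 25 mm.
- multimeter: A bystander: grey hand meter, 75 x 140 x 38 mm.
- case: The open detector: blue block fixed to the bench, 200 mm (its x) x 84 mm (its y) x 40 mm high; origin at the middle of its underside, z up. A slot 110 x 24 mm along x in its top, framed by a soft black rubber seal (136 x 52 mm, 2 mm proud), holds a steel bar with two upright studs, 8 mm diameter, 60 mm apart along x, at y = 0, tips 58 mm above the bench.
- plate: The loose calibration plate: bare aluminium, 100 mm (its x) x 56 mm (its y) x 6 mm, about 0.16 kg (varies), flat on the bench at first. Origin at the middle of its underside, z up. Two round through holes of 11 mm diameter lie on its x axis, 30 mm either side of the middle; it may be fitted either way round.

How it is judged:
By the outcome, as a careful person would: the job done as asked, in the order asked, and still so for the second after the job is handed in, with the robot touching nothing.
It also fails if it takes over 72 s, if anything falls off the work surface, if the arm or the gripper's body presses on something with over 40 N, if the wrist force passes 120 N, or if a joint passes its speed limit or range.

## Working session

There is one attempt and no reset: what is moved stays moved. The work goes in short steps, Python scripts to look and compute and a tool call to move; the robot and the scene stay as the last step left them, time stands still between calls to the robot, and variables do not carry over. Pictures are saved under pics/ and viewed, at most 10 in all, crops included, and the job is handed in when it is done.

Besides the shell and the picture viewer there is one more tool, called after "Emit:" as name(argument=value, ...) on one line, values as JSON. move_arm: Moves the arm, as the interface text tells. Its arguments: {"type":"object","properties":{"jaw":{"type":"array","items":{"type":"number"}},"dp":{"type":"array","items":{"type":"array","items":{"type":"number"}}},"turn":{"type":"array","items":{"type":"array","items":{"type":"number"}}},"force":{"type":"number"}},"required":["jaw","dp","turn"]}

```bash
ls; mkdir -p pics; cat > h.py <<'E'
import numpy as np, cv2
from rig import observe, cams, ticket
def K(n):
    c=cams.calibration(n); f=200/np.tan(np.radians(c["vertical_fov"])/2); return c,f
def cam2world(n,s=None):
    c,_=K(n)
    if "view" in c: return np.linalg.inv(np.array(c["view"]))
    s=s or observe(); T=np.eye(4); T[:3,:3]=np.array(s["tool_rot"]); T[:3,3]=s["position"]
    return T@np.array(c["tool_from_camera"])
def ray(n,uv,s=None):
    c,f=K(n); uv=np.atleast_2d(np.array(uv,float))
    d=(uv-[c["cx"],c["cy"]])/f; p=d.copy()
    for _ in range(20): p=d/(1+c["k1"]*(p**2).sum(1,keepdims=True))
    M=cam2world(n,s); v=np.c_[p[:,0],-p[:,1],-np.ones(len(p))]
    return M[:3,3], v@M[:3,:3].T   # scaled so depth along axis =1
def atz(n,uv,z,s=None):
    o,d=ray(n,uv,s); t=(z-o[2])/d[:,2]; return o+d*t[:,None]
def atd(n,uv,dep,s=None):
    o,d=ray(n,uv,s); return o+d*np.asarray(dep).reshape(-1,1)
def proj(n,P,s=None):
    c,f=K(n); M=np.linalg.inv(cam2world(n,s)); P=np.atleast_2d(P)
    q=P@M[:3,:3].T+M[:3,3]; r=np.c_[q[:,0],-q[:,1]]/-q[:,2:3]
    r=r*(1+c["k1"]*(r**2).sum(1,keepdims=True)); return r*f+[c["cx"],c["cy"]]
def save(n,im): cv2.imwrite("pics/"+n+".png",cv2.cvtColor(im,cv2.COLOR_RGB2BGR))
E
python3 - <<'E'
from h import *
s=observe(); print(s["position"],s["tool_rot"],s["ft_force"])
for n in ["top","scene"]:
    im,d=cams.get_image(n); save(n+"0",im)
    print(n,cam2world(n)[:3,3])
    for q in ["plate_handle","seat","keeper_pivot","keeper_peg","case","plate"]:
        r=cams.mark_of(n,q)[:2]
        for x in r:
            uv=np.array(x["location"])*[640,400]
            z={"plate_handle":.023,"seat":.042,"keeper_pivot":.052,"keeper_peg":.065,"case":0,"plate":0}[q]
            print(q,round(x["p"],2),uv.round(1),atz(n,uv,z)[0].round(4))
    for q in ["case","plate","keeper"]:
        for x in cams.outline_of(n,q)[:2]:
            m=x["mask"].astype(np.uint8); 
            cs=max(cv2.findContours(m,0,1)[0],key=cv2.contourArea); print(q,round(x["p"],2),cv2.minAreaRect(cs))
E
```

```text
pics
[ 0.2043728  -0.51030738  0.2306812 ] [[ 9.28363724e-01  3.71672890e-01 -2.42006573e-04]
 [ 3.71672826e-01 -9.28362601e-01  1.48013489e-03]
 [ 3.25456161e-04 -1.46405081e-03 -9.99998875e-01]] [-0.57701809  0.32242525 -0.50891702]
top [ 0.47177556 -0.01094847  1.31374552]
plate_handle 0.72 [419.3 225.9] [ 0.4935 -0.286   0.023 ]
plate_handle 0.18 [163.2 217.5] [0.5207 0.4154 0.023 ]
seat 0.74 [245.9 195. ] [0.5795 0.1863 0.042 ]
seat 0.55 [360.3 143.8] [ 0.7182 -0.1261  0.042 ]
keeper_pivot 0.6 [276.9 185.9] [0.6029 0.1011 0.052 ]
keeper_peg 0.67 [276.9 165.4] [0.6567 0.1    0.065 ]
case 0.81 [252.1 193.5] [0.5872 0.1754 0.    ]
plate 0.73 [420.  221.6] [ 0.5058 -0.293   0.    ]
case 0.76 ((248.1346435546875, 191.67308044433594), (41.380496978759766, 76.09305572509766), 78.69007110595703)
plate 0.55 ((419.13653564453125, 223.66036987304688), (21.089845657348633, 35.519737243652344), 83.2901611328125)
keeper 0.44 ((247.91537475585938, 194.02305603027344), (43.151248931884766, 76.65486145019531), 74.74488067626953)
keeper 0.41 ((277.928955078125, 174.0050811767578), (22.22908020019
[... 227 characters left out ...]
755 0.1852 0.042 ]
seat 0.7 [308.7 266.7] [0.8263 0.0506 0.042 ]
keeper_pivot 0.87 [346.2 223.5] [0.6288 0.1007 0.052 ]
keeper_peg 0.63 [309.5 261.5] [0.8253 0.0534 0.065 ]
keeper_peg 0.37 [342.5 228.8] [0.6682 0.1008 0.065 ]
case 0.73 [373.  230.1] [0.576  0.1805 0.    ]
plate 0.68 [255.9 182.8] [ 0.4843 -0.3097  0.    ]
plate 0.57 [208.2 179.3] [ 0.53   -0.4951  0.    ]
case 0.78 ((374.4999694824219, 226.5), (65.26639556884766, 26.13943862915039), 9.462321281433105)
case 0.44 ((257.729736328125, 184.12161254882812), (26.468238830566406, 13.809514999389648), 9.462322235107422)
plate 0.82 ((257.65386962890625, 184.23077392578125), (26.475679397583008, 13.924245834350586), 11.309932708740234)
```

```bash
python3 - <<'E'
import cv2
a=cv2.imread("pics/top0.png")[60:330,60:500]
cv2.imwrite("pics/t0c.png",cv2.resize(a,(800,491),interpolation=3))
E
```

```text
(no output)
```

View pics/t0c.png

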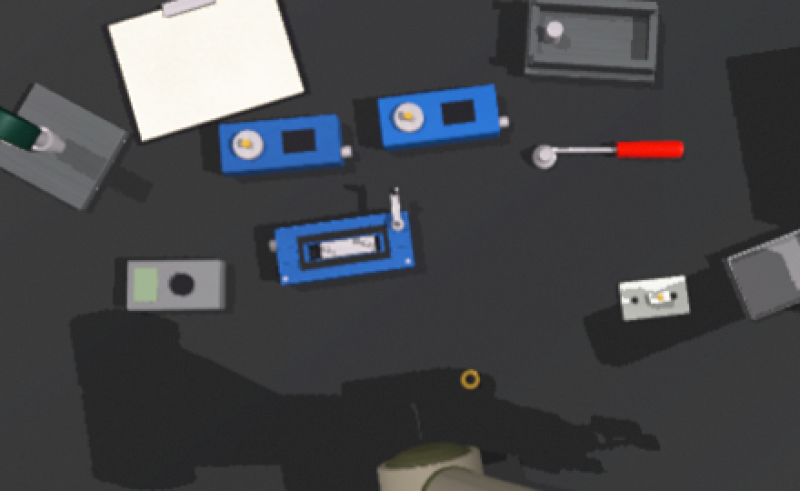

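The top view shows the open case at crop (343,248), keeper pointing up at (396,205), and the plate at (654,298) with its long side nearly along world y. There's a spare block at (770,270), clear of the plate.

```bash
cat >> h.py <<'E'
from scipy.spatial.transform import Rotation as R
def plan(P,yaw,n,jaw=8.5,s=None):
    """rows from measured pose to P with tool down at yaw (deg)"""
    s=s or observe(); p=np.array(s["position"]); A=np.array(s["tool_rot"])
    y=np.radians(yaw); B=np.array([[np.cos(y),np.sin(y),0],[np.sin(y),-np.cos(y),0],[0,0,-1]])
    w=R.from_matrix(A.T@B).as_rotvec(); C=A.copy(); st=(np.array(P)-p)/n; dp=[]
    for i in range(n):
        dp.append((C.T@st*100).round(2).tolist()); C=C@R.from_rotvec(w/n).as_matrix()
    print("yaw now",np.degrees(np.arctan2(A[1,0],A[0,0])).round(2),"pos",p.round(4)); print('dp',dp); print('turn',(w/n).round(4).tolist(),'n',n)
E
python3 - <<'E'
from h import *
print(np.array(cams.calibration("wrist")["tool_from_camera"]).round(3), cams.calibration("wrist")["vertical_fov"])
plan([.4935,-.288,.23],86,11)
E
```

```text
[[-0.001  0.962  0.272  0.068]
 [ 1.     0.001  0.001 -0.001]
 [ 0.001  0.272 -0.962 -0.142]
 [ 0.     0.     0.     1.   ]] 63.542003306241156
yaw now 21.82 pos [ 0.2044 -0.5106  0.2313]
dp [[3.19, -0.9, 0.01], [3.27, -0.57, 0.01], [3.31, -0.24, 0.01], [3.32, 0.1, 0.01], [3.29, 0.44, 0.01], [3.23, 0.77, 0.01], [3.13, 1.09, 0.01], [3.0, 1.41, 0.01], [2.85, 1.7, 0.01], [2.66, 1.98, 0.01], [2.44, 2.24, 0.01]]
turn [-0.0, -0.0, -0.1018] n 11
```

Emit:
move_arm(jaw=[8.5,8.5,8.5,8.5,8.5,8.5,8.5,8.5,8.5,8.5,8.5,8.5], dp=[[3.19,-0.9,0],[3.27,-0.57,0],[3.31,-0.24,0],[3.32,0.1,0],[3.29,0.44,0],[3.23,0.77,0],[3.13,1.09,0],[3.0,1.41,0],[2.85,1.7,0],[2.66,1.98,0],[2.44,2.24,0],[0,0,0]], turn=[[0,0,-0.102],[0,0,-0.102],[0,0,-0.102],[0,0,-0.102],[0,0,-0.102],[0,0,-0.102],[0,0,-0.102],[0,0,-0.102],[0,0,-0.102],[0,0,-0.102],[0,0,-0.102],[0,0,0]])

```text
time_s: 2.0
position: [0.4967, -0.2842, 0.2312]
tool_rot: [[0.058, 0.998, 0.001], [0.998, -0.058, 0.001], [0.001, 0.001, -1.0]]
ft_force: [0.3, 0.4, -0.4]
grip_width: 0.0851
gripper_force: 0.0
```

```bash
python3 - <<'E'
from h import *
s=observe(); im,d=cams.get_image("wrist"); save("w1",im); np.save("w1d.npy",d)
print(s["time_s"],s["position"],s["tool_rot"])
for q,z in [("plate_handle",.023),("plate",0)]:
    for x in cams.mark_of("wrist",q)[:2]:
        uv=np.array(x["location"])*[640,400]; print(q,x["p"],uv,atz("wrist",uv,z,s))
x=cams.outline_of("wrist","plate")[0]; m=x["mask"]; v,u=np.nonzero(m)
# world points via depth, split plate top and handle
P=atd("wrist",np.c_[u,v],d[v,u],s); P=P[d[v,u]>0]
for lo,hi in [(-.004,.012),(.034,.0425)]:
    Q=P[(P[:,2]>lo)&(P[:,2]<hi)]; r=cv2.minAreaRect((Q[:,:2]*1000).astype(np.float32)); print(len(Q),np.median(Q[:,2]),r)
E
```

```text
2.0 [ 0.49667007 -0.28424644  0.23117326] [[ 5.79419268e-02  9.98319234e-01  1.19988188e-03]
 [ 9.98319480e-01 -5.79430298e-02  9.05830032e-04]
 [ 9.73832336e-04  1.14537992e-03 -9.99998870e-01]]
plate_handle 0.91 [328.   177.08] [[ 0.50174875 -0.29112344  0.023     ]]
plate 0.58 [323.584 170.68 ] [[ 0.49712127 -0.28815416  0.        ]]
plate 0.42 [365.504 310.12 ] [[ 0.54186282 -0.47949323  0.        ]]
3573 0.005123526921817945 ((501.4244384765625, -292.6294250488281), (57.02511978149414, 103.76982879638672), 6.992867946624756)
299 0.03898394418870571 ((501.0693054199219, -291.16412353515625), (13.941198348999023, 30.024953842163086), 6.062748432159424)
```

View pics/w1.png

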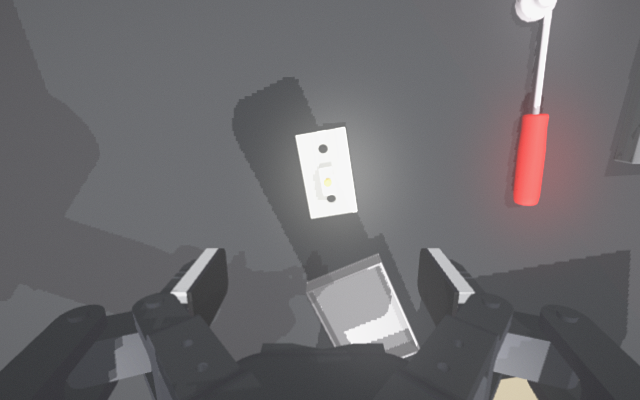

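Picture: plate centred at px (327,173), its long axis leaning about 96.4° in world yaw; the handle top is at (327,180). It's clear for a descent.

```bash
python3 - <<'E'
from h import *
plan([.5012,-.2915,.03],96.4,7)
E
```

```text
yaw now 86.01 pos [ 0.4928 -0.2882  0.2313]
dp [[-0.04, 0.12, 2.88], [-0.04, 0.12, 2.88], [-0.04, 0.12, 2.88], [-0.05, 0.12, 2.88], [-0.05, 0.12, 2.88], [-0.05, 0.12, 2.88], [-0.06, 0.12, 2.88]]
turn [-0.0, 0.0, -0.0259] n 7
```

Emit:
move_arm(jaw=[5,5,5,5,5,5,5], dp=[[-0.1,0.2,2.8],[-0.1,0.2,2.8],[-0.1,0.2,2.8],[-0.05,0.2,2.8],[0,0,0],[0,0,0],[0,0,0]], turn=[[0,0,-0.045],[0,0,-0.045],[0,0,-0.045],[0,0,-0.045],[0,0,0],[0,0,0],[0,0,0]])

```text
time_s: 2.78
position: [0.5014, -0.2923, 0.1211]
tool_rot: [[-0.109, 0.994, 0.002], [0.994, 0.109, -0.002], [-0.002, 0.002, -1.0]]
ft_force: [0.7, 0.2, -0.7]
grip_width: 0.05
gripper_force: 0.0
```

```bash
cat >> h.py <<'E'
def plate(s,pr=True):
    im,d=cams.get_image("wrist")
    for x in cams.outline_of("wrist","plate")[:2]:
        v,u=np.nonzero(x["mask"]); P=atd("wrist",np.c_[u,v],d[v,u],s); P=P[d[v,u]>0]
        print("p",x["p"],len(P))
        for lo,hi in [(-.004,.012),(.034,.0425)]:
            Q=P[(P[:,2]>lo)&(P[:,2]<hi)]
            if len(Q)>20: print(len(Q),np.median(Q[:,2]),cv2.minAreaRect((Q[:,:2]*1000).astype(np.float32)))
    return im,d
E
python3 - <<'E'
from h import *
s=observe(); im,d=plate(s); save("w2",im)
print(s["position"])
for x in cams.mark_of("wrist","plate_handle")[:1]:
    uv=np.array(x["location"])*[640,400]; print(x["p"],uv,atz("wrist",uv,.023,s))
plan([.5012,-.2915,.011],96.4,4)
E
```

```text
p 0.91 7791
6909 0.0051533507307351956 ((501.0404357910156, -291.5844421386719), (58.912574768066406, 100.40522003173828), 6.171213150024414)
615 0.03908584623074368 ((501.0083312988281, -290.9158935546875), (13.310840606689453, 29.79693031311035), 6.218668460845947)
[ 0.50139877 -0.29234027  0.12111363]
0.7 [322.112 198.4  ] [[ 0.50049538 -0.2921532   0.023     ]]
yaw now 96.35 pos [ 0.5017 -0.2919  0.1212]
dp [[0.02, -0.02, 2.75], [0.02, -0.01, 2.75], [0.01, -0.01, 2.75], [0.01, -0.01, 2.75]]
turn [0.0005, 0.0006, -0.0002] n 4
```

Emit:
move_arm(jaw=[5,5,5,5,5,5,1,1,1,1,1,1], dp=[[0.03,-0.04,2.75],[0.02,-0.02,2.75],[0,0,2.75],[0,0,2.0],[0,0,0.75],[0,0,0],[0,0,0],[0,0,0],[0,0,0],[0,0,0],[0,0,0],[0,0,0]], turn=[[0,0,0],[0,0,0],[0,0,0],[0,0,0],[0,0,0],[0,0,0],[0,0,0],[0,0,0],[0,0,0],[0,0,0],[0,0,0],[0,0,0]], force=70)

```text
time_s: 3.93
position: [0.5014, -0.2914, 0.011]
tool_rot: [[-0.112, 0.994, 0.002], [0.994, 0.112, -0.002], [-0.002, 0.002, -1.0]]
ft_force: [0.6, 0.2, 6.0]
grip_width: 0.0126
gripper_force: 69.4
```

```bash
python3 - <<'E'
from h import *
s=observe(); print(s["position"],s["grip_width"],s["gripper_force"],s["ft_force"],s["time_s"])
plan([.4995,-.2915,.21],96.35,5)
E
```

```text
[ 0.5013946  -0.29142596  0.01104431] 0.012639898787578097 69.35682535171509 [0.61542031 0.16522747 6.02855326] 3.9333
yaw now 96.42 pos [ 0.5014 -0.2914  0.011 ]
dp [[-0.01, -0.03, -3.98], [-0.01, -0.03, -3.98], [-0.0, -0.03, -3.98], [-0.0, -0.03, -3.98], [0.0, -0.04, -3.98]]
turn [0.0004, 0.0005, 0.0002] n 5
```

```bash
python3 - <<'E'
from h import *
plan([.58,.07,.33],95.5,12)
E
```

```text
yaw now 96.42 pos [ 0.5014 -0.2914  0.011 ]
dp [[2.91, 0.99, -2.66], [2.92, 0.99, -2.66], [2.92, 0.98, -2.66], [2.92, 0.98, -2.66], [2.92, 0.98, -2.66], [2.92, 0.97, -2.66], [2.92, 0.97, -2.66], [2.93, 0.96, -2.66], [2.93, 0.96, -2.66], [2.93, 0.95, -2.66], [2.93, 0.95, -2.66], [2.93, 0.95, -2.66]]
turn [0.0002, 0.0002, 0.0013] n 12
```

Emit:
move_arm(jaw=[1,1,1,1,1,1,1,1,1,1,1,1], dp=[[0,0,-1.5],[0,0,-2.5],[0,0,-4],[1,0.5,-4],[3.4,1.3,-4],[3.8,1.4,-4],[3.9,1.4,-3.5],[3.9,1.3,-3.5],[3.9,1.3,-2],[3.9,1.2,-1.5],[3.9,1.1,-0.5],[3.9,1,0]], turn=[[0,0,0],[0,0,0],[0,0,0],[0,0,0],[0,0,0],[0,0,0],[0,0,0],[0,0,0],[0,0,0],[0,0,0],[0,0,0],[0,0,0.015]])

```text
time_s: 4.93
position: [0.5599, -0.0056, 0.2831]
tool_rot: [[-0.097, 0.995, 0.004], [0.995, 0.097, -0.001], [-0.001, 0.003, -1.0]]
ft_force: [0.3, -0.8, -1.9]
grip_width: 0.0135
gripper_force: 68.5
```

Emit:
move_arm(jaw=[1,1,1,1], dp=[[2,0,0],[1.5,0,0],[0,0,0],[0,0,0]], turn=[[0,0,0],[0,0,0],[0,0,0],[0,0,0]])

```text
time_s: 5.27
position: [0.556, 0.0279, 0.2812]
tool_rot: [[-0.098, 0.995, 0.0], [0.995, 0.098, -0.0], [-0.0, 0.0, -1.0]]
ft_force: [0.1, -0.2, -2.7]
grip_width: 0.0131
gripper_force: 68.6
```

```bash
python3 - <<'E'
from h import *
s=observe(); print(s["position"],s["time_s"],s["grip_width"],s["ft_force"])
im,d=cams.get_image("wrist"); save("w3",im); np.save("w3d.npy",d); np.savez("w3s.npz",p=s["position"],r=s["tool_rot"])
for q,z in [("seat",.042),("keeper_pivot",.052),("keeper_peg",.065),("case",0)]:
    for x in cams.mark_of("wrist",q)[:2]:
        uv=np.array(x["location"])*[640,400]; print(q,x["p"],uv,atz("wrist",uv,z,s))
x=cams.outline_of("wrist","case")[0]; v,u=np.nonzero(x["mask"]); P=atd("wrist",np.c_[u,v],d[v,u],s); P=P[d[v,u]>0]
Q=P[abs(P[:,2]-.04)<.005]; print(x["p"],len(Q),np.median(Q[:,2]),cv2.minAreaRect((Q[:,:2]*1000).astype(np.float32)))
E
```

```text
[0.55604651 0.02789526 0.28124089] 5.2667 0.01305951396278852 [ 0.11857573 -0.23783405 -2.71923299]
keeper_pivot 0.71 [377.408 109.68 ] [[0.60958968 0.09848316 0.052     ]]
keeper_peg 0.76 [422.4 109.2] [[0.65521222 0.10354832 0.065     ]]
keeper_peg 0.2 [361.92  27.12] [[0.58050993 0.17588756 0.065     ]]
case 0.97 [355.328  35.28 ] [[0.57965654 0.18077002 0.        ]]
0.77 8703 0.039367707350455694 ((583.4635009765625, 143.96243286132812), (84.03006744384766, 129.660400390625), 7.742953300476074)
```

View pics/w3.png

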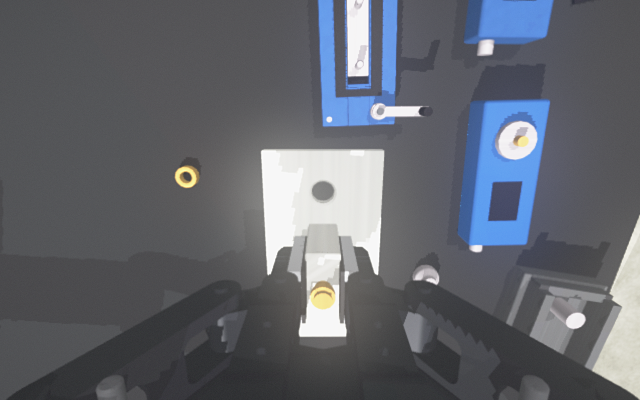

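Picture: held plate at centre, case at top centre (x 320–397 px), studs near (360,62) and (358,4), pivot (378,110). Move on a little to see the whole seal.

Emit:
move_arm(jaw=[1,1,1,1,1], dp=[[2.5,1.5,-1],[2.5,1.5,-1],[0,0,0],[0,0,0],[0,0,0]], turn=[[0,0,0],[0,0,0],[0,0,0],[0,0,0],[0,0,0]])

```text
time_s: 5.98
position: [0.5812, 0.0796, 0.3005]
tool_rot: [[-0.097, 0.995, -0.001], [0.995, 0.097, -0.0], [-0.0, -0.001, -1.0]]
ft_force: [-0.1, 0.3, -2.4]
grip_width: 0.013
gripper_force: 69.0
```

```bash
python3 - <<'E'
from h import *
s=observe(); print(s["position"],s["time_s"])
im,d=cams.get_image("wrist"); save("w4",im); np.save("w4d.npy",d)
c=im[0:220,200:520]; save("w4c",cv2.resize(c,(800,550),interpolation=cv2.INTER_CUBIC))
np.savez("w4s.npz",position=s["position"],tool_rot=s["tool_rot"])
for q,z in [("seat",.042),("keeper_pivot",.052),("keeper_peg",.065),("case",0)]:
    for x in cams.mark_of("wrist",q)[:1]:
        uv=np.array(x["location"])*[640,400]; print(q,x["p"],uv,atz("wrist",uv,z,s))
x=cams.outline_of("wrist","case")[0]; v,u=np.nonzero(x["mask"]); P=atd("wrist",np.c_[u,v],d[v,u],s); P=P[d[v,u]>0]
Q=P[abs(P[:,2]-.04)<.005]; print(x["p"],len(Q),np.median(Q[:,2]),cv2.minAreaRect((Q[:,:2]*1000).astype(np.float32)))
E
```

```text
[0.58122417 0.07955171 0.30050811] 5.9833
seat 0.96 [331.328  79.92 ] [[0.58111997 0.1782604  0.042     ]]
keeper_pivot 0.64 [349.184 151.8  ] [[0.61084988 0.09823971 0.052     ]]
keeper_peg 0.68 [392.32 150.8 ] [[0.6595492  0.10587425 0.065     ]]
case 0.7 [327.808  79.92 ] [[0.57734947 0.18093605 0.        ]]
0.7 9737 0.039535380429248146 ((577.922119140625, 180.46560668945312), (83.09333801269531, 165.2032012939453), 7.553466796875)
```

View pics/w4c.png

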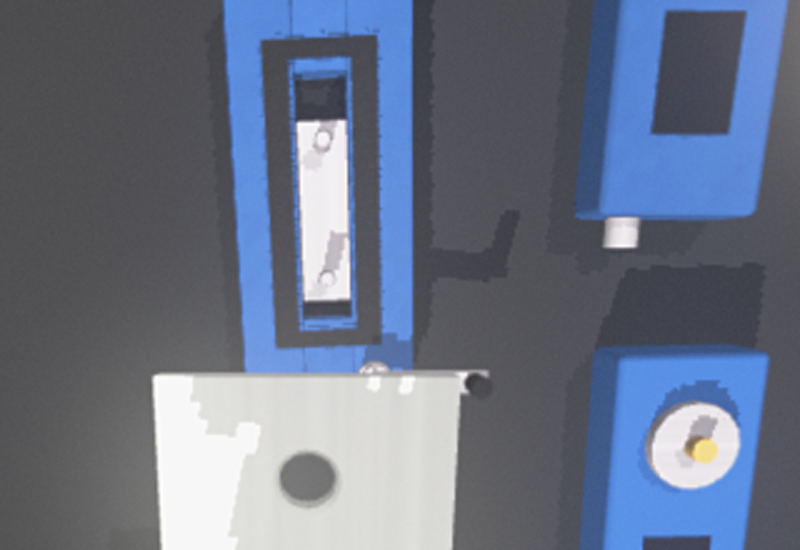

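Picture: stud tips at crop (323,138) and (327,277); seal corners (262,40), (377,36), (382,345), (277,347).

```bash
python3 - <<'E'
from h import *
z=np.load("w4s.npz"); s={k:z[k] for k in z.files}
f=lambda a:np.array(a)/2.5+[200,0]
t=atz("wrist",f([(323,138),(327,277)]),.058,s); print(t, np.linalg.norm(t[0]-t[1]),np.degrees(np.arctan2(*(t[0]-t[1])[[1,0]])), t.mean(0))
c=atz("wrist",f([(262,40),(377,36),(382,345),(277,347)]),.042,s); print(c,c.mean(0)); 
for a,b in [(0,3),(1,2)]:
    e=c[a]-c[b]; print(np.linalg.norm(e),np.degrees(np.arctan2(e[1],e[0])))
for a,b in [(0,1),(3,2)]:
    e=c[b]-c[a]; print(np.linalg.norm(e),np.degrees(np.arctan2(e[1],e[0])))
print(cv2.minAreaRect((c[:,:2]*1000).astype(np.float32)))
# dark segmentation of seal in depth-free rectified view
im=cv2.imread("pics/w4.png"); 
g=np.mgrid[0:320,0:240]; X=.5+g[1]*.0007; Y=.08+g[0]*.0007
uv=proj("wrist",np.c_[X.ravel(),Y.ravel(),np.full(X.size,.042)],s).astype(np.float32).reshape(320,240,2)
o=cv2.remap(im,uv[...,0],uv[...,1],cv2.INTER_LINEAR)
hsv=cv2.cvtColor(o,cv2.COLOR_BGR2HSV); m=((hsv[...,0]>100)&(hsv[...,0]<120)&(hsv[...,1]>120)&(hsv[...,2]>90)).astype(np.uint8)
n,l,st,_=cv2.connectedComponentsWithStats(((m==0)).astype(np.uint8))
for i in range(1,n):
    if st[i,4]>3000:
        r=cv2.minAreaRect(np.argwhere(l==i)[:,::-1].astype(np.float32)); print(np.array(r[0])*.0007+[.5,.08],np.array(r[1])*.7,r[2])
E
```

```text
[[0.57586683 0.202278   0.058     ]
 [0.58367812 0.14378013 0.058     ]] 0.05901708916356244 97.60578269126509 [0.57977247 0.17302907 0.058     ]
[[0.54491174 0.24183267 0.042     ]
 [0.59555262 0.24826253 0.042     ]
 [0.61420537 0.11414919 0.042     ]
 [0.56308385 0.10826648 0.042     ]] [0.5794384  0.17812772 0.042     ]
0.1347967083774962 97.74770185258886
0.13540425176080959 97.91801947146597
0.05104744381271102 7.23610609368001
0.05145888660945486 6.564329317031894
((579.5585327148438, 177.99093627929688), (51.44791030883789, 135.85946655273438), 7.747708320617676)
[0.58365 0.19165] [223.3 167.3] 90.0
```

```bash
python3 - <<'E'
from h import *
z=np.load("w4s.npz"); s={k:z[k] for k in z.files}
f=lambda a:np.array(a)/2.5+[200,0]
d=np.load("w4d.npy")
A=s["tool_rot"];p=s["position"]
print(cams.calibration("wrist")["k1"])
# hole: dark region within plate, full px around (322.8,191)
im=cv2.cvtColor(cv2.imread("pics/w4.png"),cv2.COLOR_BGR2GRAY)
w=im[170:212,300:346]; m=(w<140).astype(np.uint8); n,l,st,ce=cv2.connectedComponentsWithStats(m)
i=1+np.argmax(st[1:,4]); uv=ce[i]+[300,170]; print(st[i],uv)
h=atz("wrist",uv,p[2]-.005,s)[0]; print("hole tool mm",(A.T@(h-p)*1000).round(1))
pl=[(225,200),(262,200),(300,162),(345,162),(372,200),(300,215)]
for u,v in pl:
    if d[v,u]>0: print((A.T@(atd("wrist",[u,v],d[v,u],s)[0]-p)*1000).round(1))
e=atz("wrist",f([(153,376),(461,374)]),p[2]-.005,s); print("edge corners tool",((e-p)@A*1000).round(1))
E
```

```text
0.007899044458200234
[ 12  12  22  18 312] [322.62179487 190.46794872]
hole tool mm [31.1 -0.7  5. ]
[ -60.4 -140.3  302. ]
[-60.1 -87.2 300.9]
[ 44.6 -11.    5.1]
[44.4  9.7  6. ]
[26.  23.   6.4]
[ 17.9 -11.7   7.9]
edge corners tool [[ 49.9 -28.5   5. ]
 [ 50.2  27.4   5. ]]
```

```bash
python3 - <<'E'
from h import *
plan([.5813,.1667,.09],97.6,1)
E
```

```text
yaw now 95.51 pos [0.5812 0.0795 0.3009]
dp [[8.68, 0.85, 21.09]]
turn [-0.0002, -0.0, -0.0365] n 1
```

Emit:
move_arm(jaw=[1,1,1,1,1,1,1,1,1,1,1,1], dp=[[2.5,0.25,2],[2.5,0.25,2.5],[2.5,0.25,3],[1.18,0.1,3],[0,0,3],[0,0,2.5],[0,0,2],[0,0,1.5],[0,0,1],[0,0,0.6],[0,0,0],[0,0,0]], turn=[[0,0,-0.012],[0,0,-0.012],[0,0,-0.0125],[0,0,0],[0,0,0],[0,0,0],[0,0,0],[0,0,0],[0,0,0],[0,0,0],[0,0,0],[0,0,0]])

```text
time_s: 7.28
position: [0.5805, 0.1672, 0.0906]
tool_rot: [[-0.133, 0.991, 0.001], [0.991, 0.133, 0.0], [-0.0, 0.001, -1.0]]
ft_force: [0.1, 0.6, -1.5]
grip_width: 0.0128
gripper_force: 69.1
```

```bash
python3 - <<'E'
from h import *
s=observe(); print(s["ft_force"],s["position"]); plan([.5813,.1667,.073],97.6,1)
for n in ["scene"]:
    im,d=cams.get_image(n); c=im[150:290,270:470]; save("s5",cv2.resize(c,(800,560),interpolation=2))
E
```

```text
[ 0.06643146  0.61233155 -1.47525184] [0.5805012  0.16717881 0.09056997]
yaw now 97.64 pos [0.5805 0.1672 0.0906]
dp [[-0.06, 0.07, 1.76]]
turn [0.001, 0.0001, 0.0007] n 1
```

View pics/s5.png

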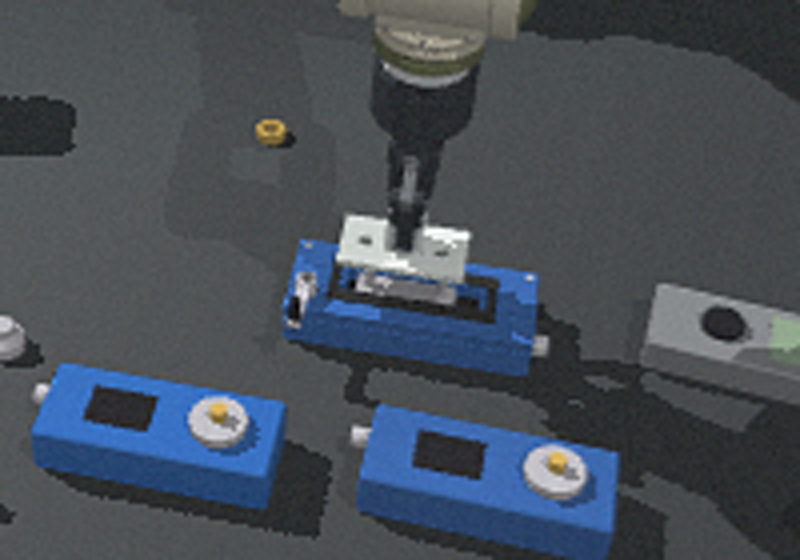

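The plate hovers level above the slot (crop 405,250), with the keeper open. Now lowering onto the studs.

Emit:
move_arm(jaw=[1,1,1,1,1,1], dp=[[-0.06,0.07,1],[0,0,0.6],[0,0,0.3],[0,0,0],[0,0,0],[0,0,0]], turn=[[0,0,0],[0,0,0],[0,0,0],[0,0,0],[0,0,0],[0,0,0]])

```text
time_s: 7.83
position: [0.581, 0.1668, 0.0711]
tool_rot: [[-0.133, 0.991, 0.0], [0.991, 0.133, 0.0], [-0.0, 0.0, -1.0]]
ft_force: [-0.1, -0.8, -2.0]
grip_width: 0.0131
gripper_force: 69.1
```

Emit:
move_arm(jaw=[1,1,1], dp=[[0,0,0.15],[0,0,0],[0,0,0]], turn=[[0,0,0],[0,0,0],[0,0,0]])

```text
time_s: 8.08
position: [0.5809, 0.1668, 0.0695]
tool_rot: [[-0.133, 0.991, 0.0], [0.991, 0.133, 0.0], [0.0, 0.0, -1.0]]
ft_force: [-0.6, -0.7, -2.5]
grip_width: 0.0129
gripper_force: 69.1
```

Emit:
move_arm(jaw=[1,1,1], dp=[[0,0,0.15],[0,0,0],[0,0,0]], turn=[[0,0,0],[0,0,0],[0,0,0]])

```text
time_s: 8.33
position: [0.581, 0.1668, 0.0683]
tool_rot: [[-0.133, 0.991, 0.001], [0.991, 0.133, 0.0], [-0.0, 0.001, -1.0]]
ft_force: [-1.0, 0.5, 1.3]
grip_width: 0.0131
gripper_force: 69.4
```

Emit:
move_arm(jaw=[1,1,1,1,1], dp=[[0,0,0.06],[0.1,0,0],[0.1,0,0],[0.1,0,0],[0,0,0]], turn=[[0,0,0],[0,0,0],[0,0,0],[0,0,0],[0,0,0]])

```text
time_s: 8.75
position: [0.5807, 0.1699, 0.0675]
tool_rot: [[-0.133, 0.991, 0.001], [0.991, 0.133, 0.0], [-0.0, 0.001, -1.0]]
ft_force: [0.4, -1.5, 2.0]
grip_width: 0.013
gripper_force: 69.6
```

Emit:
move_arm(jaw=[1,1], dp=[[0.1,0,0],[0,0,0]], turn=[[0,0,0],[0,0,0]])

```text
time_s: 8.92
position: [0.58, 0.1713, 0.067]
tool_rot: [[-0.133, 0.991, -0.001], [0.991, 0.133, 0.001], [0.001, -0.001, -1.0]]
ft_force: [-0.4, 1.0, -1.1]
grip_width: 0.013
gripper_force: 69.0
```

Emit:
move_arm(jaw=[1,1], dp=[[0.1,0,0],[0,0,0]], turn=[[0,0,0],[0,0,0]])

```text
time_s: 9.08
position: [0.5798, 0.172, 0.0668]
tool_rot: [[-0.133, 0.991, -0.001], [0.991, 0.133, 0.0], [0.0, -0.001, -1.0]]
ft_force: [-1.0, -0.3, -2.5]
grip_width: 0.0128
gripper_force: 69.0
```

The force fell back to free weight, so the holes seem to be over the studs. Lowering carefully.

Emit:
move_arm(jaw=[1,1,1,1], dp=[[0.03,0,0.1],[0,0,0.1],[0,0,0],[0,0,0]], turn=[[0,0,0],[0,0,0],[0,0,0],[0,0,0]])

```text
time_s: 9.42
position: [0.5801, 0.172, 0.0651]
tool_rot: [[-0.133, 0.991, -0.0], [0.991, 0.133, -0.0], [0.0, -0.0, -1.0]]
ft_force: [-0.4, 0.6, -2.6]
grip_width: 0.0132
gripper_force: 69.0
```

Emit:
move_arm(jaw=[1,1,1], dp=[[0,0,0.15],[0,0,0],[0,0,0]], turn=[[0,0,0],[0,0,0],[0,0,0]])

```text
time_s: 9.67
position: [0.5801, 0.172, 0.0637]
tool_rot: [[-0.133, 0.991, -0.0], [0.991, 0.133, 0.0], [0.0, -0.0, -1.0]]
ft_force: [-0.2, 0.1, -2.3]
grip_width: 0.013
gripper_force: 69.0
```

Emit:
move_arm(jaw=[1,1,1,1], dp=[[0,0,0.3],[0,0,0.3],[0,0,0.2],[0,0,0]], turn=[[0,0,0],[0,0,0],[0,0,0],[0,0,0]])

```text
time_s: 10.0
position: [0.5798, 0.172, 0.0551]
tool_rot: [[-0.133, 0.991, -0.001], [0.991, 0.133, -0.0], [0.0, -0.001, -1.0]]
ft_force: [-0.2, -0.0, -1.4]
grip_width: 0.0129
gripper_force: 69.0
```

Emit:
move_arm(jaw=[1,1,1], dp=[[0,0,0.15],[0,0,0],[0,0,0]], turn=[[0,0,0],[0,0,0],[0,0,0]])

```text
time_s: 10.25
position: [0.5802, 0.172, 0.0543]
tool_rot: [[-0.133, 0.991, -0.0], [0.991, 0.133, 0.0], [0.0, -0.0, -1.0]]
ft_force: [0.3, 1.2, -2.2]
grip_width: 0.013
gripper_force: 69.0
```

Emit:
move_arm(jaw=[1,1,1], dp=[[0,0,0.08],[0,0,0],[0,0,0]], turn=[[0,0,0],[0,0,0],[0,0,0]])

```text
time_s: 10.5
position: [0.5802, 0.172, 0.0535]
tool_rot: [[-0.133, 0.991, 0.0], [0.991, 0.133, 0.0], [0.0, 0.0, -1.0]]
ft_force: [-0.8, -0.3, -2.6]
grip_width: 0.0129
gripper_force: 69.0
```

Emit:
move_arm(jaw=[1,1,1], dp=[[0,0,0.08],[0,0,0],[0,0,0]], turn=[[0,0,0],[0,0,0],[0,0,0]])

```text
time_s: 10.75
position: [0.5803, 0.1721, 0.0529]
tool_rot: [[-0.133, 0.991, 0.0], [0.991, 0.133, 0.0], [-0.0, 0.0, -1.0]]
ft_force: [-0.3, 0.3, -0.8]
grip_width: 0.0129
gripper_force: 69.3
```

Emit:
move_arm(jaw=[1,1,1], dp=[[0,0,0.06],[0,0,0],[0,0,0]], turn=[[0,0,0],[0,0,0],[0,0,0]])

```text
time_s: 11.0
position: [0.5803, 0.1721, 0.0523]
tool_rot: [[-0.133, 0.991, 0.0], [0.991, 0.133, 0.0], [-0.0, 0.0, -1.0]]
ft_force: [-0.6, 0.4, 0.8]
grip_width: 0.0131
gripper_force: 69.3
```

The seal contact shows at TCP z≈0.053 m, so the plate is home. Release and rise.

Emit:
move_arm(jaw=[1.8,3,3,3,3,3,3,3,3,3,3,3], dp=[[0,0,0],[0,0,0],[0,0,0],[0,0,0],[0,0,0],[0,0,-0.8],[0,0,-2],[0,0,-3.5],[0,0,-4],[0,0,-3.7],[0,0,0],[0,0,0]], turn=[[0,0,0],[0,0,0],[0,0,0],[0,0,0],[0,0,0],[0,0,0],[0,0,0],[0,0,0],[0,0,0],[0,0,0],[0,0,0],[0,0,0]])

```text
time_s: 12.0
position: [0.5808, 0.1721, 0.1948]
tool_rot: [[-0.133, 0.991, 0.005], [0.991, 0.133, 0.0], [-0.0, 0.005, -1.0]]
ft_force: [-0.6, 0.3, -0.6]
grip_width: 0.0298
gripper_force: 0.0
```

```bash
python3 - <<'E'
from h import *
s=observe(); print(s["position"],s["ft_force"])
im,d=cams.get_image("wrist"); save("w6",im); np.save("w6d.npy",d); np.savez("w6s.npz",position=s["position"],tool_rot=s["tool_rot"])
for q,z in [("seat",.042),("keeper_pivot",.052),("keeper_peg",.065),("plate_handle",.065)]:
    for x in cams.mark_of("wrist",q)[:1]:
        uv=np.array(x["location"])*[640,400]; print(q,x["p"],uv,atz("wrist",uv,z,s))
x=cams.outline_of("wrist","plate")[0]; v,u=np.nonzero(x["mask"]); P=atd("wrist",np.c_[u,v],d[v,u],s); P=P[d[v,u]>0]
Q=P[(P[:,2]>.042)&(P[:,2]<.055)]; print(x["p"],len(Q),np.median(Q[:,2]),cv2.minAreaRect((Q[:,:2]*1000).astype(np.float32)))
A=np.c_[Q[:,:2]-Q[:,:2].mean(0),np.ones(len(Q))]; print("plane",np.linalg.lstsq(A,Q[:,2],rcond=None)[0])
pk=[.6590,.1029]; print("proj pred peg",proj("wrist",[.6590,.1029,.065],s),"pivot",proj("wrist",[.6124,.0967,.052],s))
E
```

```text
[0.58079459 0.17213962 0.19477837] [-0.58511522  0.31498877 -0.58910504]
keeper_pivot 0.75 [342.272 261.8  ] [[0.60996195 0.09890849 0.052     ]]
keeper_peg 0.89 [393.984 268.8  ] [[0.65704851 0.10457085 0.065     ]]
plate_handle 0.7 [320.512 187.   ] [[0.578825   0.17353278 0.065     ]]
0.57 5531 0.04680202056573424 ((579.5957641601562, 171.7848358154297), (56.0863037109375, 100.00796508789062), 7.566611289978027)
plane [-0.00027073  0.00113919  0.04681023]
proj pred peg [[395.69574063 270.6459752 ]] pivot [[344.41272731 264.14052287]]
```

View pics/w6.png

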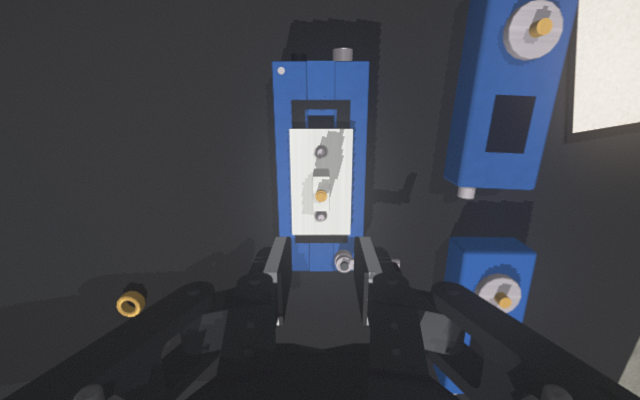

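Picture: plate flat, studs through both holes (320,152) and (320,216), pivot (344,262), peg partly hidden behind the right finger at (395,269). Now go to the peg.

```bash
python3 - <<'E'
from h import *
plan([.6548,.1036,.15],7.6,13)
E
```

```text
yaw now 97.65 pos [0.5798 0.172  0.1909]
dp [[-0.6, 0.5, 0.31], [-0.53, 0.57, 0.31], [-0.46, 0.63, 0.31], [-0.38, 0.68, 0.31], [-0.3, 0.72, 0.31], [-0.21, 0.75, 0.31], [-0.11, 0.77, 0.31], [-0.02, 0.78, 0.31], [0.07, 0.78, 0.31], [0.17, 0.76, 0.31], [0.26, 0.74, 0.31], [0.34, 0.7, 0.31], [0.43, 0.65, 0.31]]
turn [-0.0001, 0.0001, 0.1209] n 13
```

Emit:
move_arm(jaw=[2.2,2.2,2.2,2.2,2.2,2.2,2.2,2.2,2.2,2.2,2.2,2.2], dp=[[-0.6,0.5,0.3],[-0.53,0.57,0.3],[-0.46,0.63,0.3],[-0.38,0.68,0.3],[-0.3,0.72,0.3],[-0.21,0.75,0.3],[-0.11,0.77,0.3],[-0.02,0.78,0.3],[0.07,0.78,0.3],[0.17,0.76,0.3],[0.26,0.74,0.3],[0.34,0.7,0.3]], turn=[[0,0,0.121],[0,0,0.121],[0,0,0.121],[0,0,0.121],[0,0,0.121],[0,0,0.121],[0,0,0.121],[0,0,0.121],[0,0,0.121],[0,0,0.121],[0,0,0.121],[0,0,0.121]])

```text
time_s: 13.3
position: [0.6493, 0.1086, 0.1551]
tool_rot: [[0.97, 0.244, -0.002], [0.244, -0.97, 0.0], [-0.002, -0.0, -1.0]]
ft_force: [-0.6, 0.8, -0.0]
grip_width: 0.0218
gripper_force: 0.0
```

Emit:
move_arm(jaw=[2.2,2.2,2.2,2.2], dp=[[0.43,0.65,0.3],[0,0,0],[0,0,0],[0,0,0]], turn=[[0,0,0.12],[0,0,0],[0,0,0],[0,0,0]])

```text
time_s: 13.63
position: [0.6547, 0.104, 0.1529]
tool_rot: [[0.991, 0.135, -0.001], [0.135, -0.991, 0.0], [-0.001, -0.0, -1.0]]
ft_force: [-0.2, 0.6, 1.4]
grip_width: 0.0224
gripper_force: 0.0
```

```bash
python3 - <<'E'
from h import *
s=observe(); print(s["q"])
im,d=cams.get_image("wrist"); save("w7",im)
for q,z in [("keeper_pivot",.052),("keeper_peg",.065)]:
    for x in cams.mark_of("wrist",q)[:1]:
        uv=np.array(x["location"])*[640,400]; print(q,x["p"],uv,atz("wrist",uv,z,s))
plan([.6548,.1036,.060],7.6,1)
E
```

```text
[-1.19031584e+00  3.65373340e+01  6.15394145e+01  8.04614810e-03
  8.19643195e+01  8.10216798e+01]
keeper_pivot 0.64 [323.584 246.8  ] [[0.61209267 0.09797737 0.052     ]]
keeper_peg 0.58 [322.368 193.8  ] [[0.65996997 0.10546915 0.065     ]]
yaw now 7.7 pos [0.6548 0.104  0.1534]
dp [[-0.01, 0.04, 9.34]]
turn [-0.0, -0.0002, 0.0018] n 1
```

View pics/w7.png

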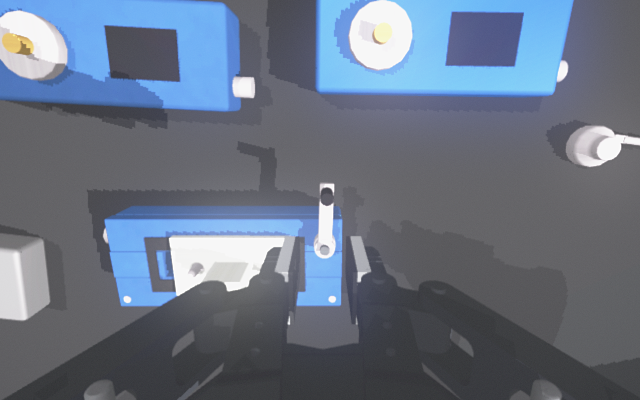

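Picture: peg at (326,193), between the finger lines (which converge around x≈325). Descend to straddle it.

Emit:
move_arm(jaw=[2.2,2.2,2.2,2.2,2.2,2.2,2.2,2.2], dp=[[0,0.05,2.5],[0,0,2.5],[0,0,2],[0,0,1.2],[0,0,0.8],[0,0,0.3],[0,0,0],[0,0,0]], turn=[[0,0,0],[0,0,0],[0,0,0],[0,0,0],[0,0,0],[0,0,0],[0,0,0],[0,0,0]])

```text
time_s: 14.45
position: [0.6555, 0.1033, 0.0611]
tool_rot: [[0.991, 0.132, 0.001], [0.132, -0.991, -0.0], [0.001, 0.0, -1.0]]
ft_force: [0.0, 0.2, 0.7]
grip_width: 0.0216
gripper_force: 0.0
```

```bash
python3 - <<'E'
from h import *
s=observe(); p=np.array(s["position"]); A=np.array(s["tool_rot"]); print(p,s["ft_force"])
# arc rows: n steps about pivot
Pv=np.array([.6115,.0975]); yaw0=np.degrees(np.arctan2(A[1,0],A[0,0])); n=20
C=A.copy(); cur=p.copy()
for i in range(1,n+1):
    a=np.radians(7.6+90*i/n); t=np.array([*(Pv+.044*np.array([np.cos(a),np.sin(a)])),.061])
    print((C.T@(t-cur)*100).round(2).tolist(), end=" "); cur=t; C=C@R.from_rotvec([0,0,-np.pi/2/n]).as_matrix()
print(Pv+.044*np.array([np.cos(np.radians(97.6)),np.sin(np.radians(97.6))]))
E
```

```text
[0.6555195  0.10325595 0.06107573] [0.02733182 0.23196011 0.70846339]
[-0.05, -0.36, 0.01] [-0.01, -0.35, -0.0] [-0.01, -0.35, -0.0] [-0.01, -0.35, -0.0] [-0.01, -0.35, -0.0] [-0.01, -0.35, -0.0] [-0.01, -0.35, -0.0] [-0.01, -0.35, -0.0] [-0.01, -0.35, -0.0] [-0.01, -0.35, -0.0] [-0.01, -0.35, -0.0] [-0.01, -0.35, -0.0] [-0.01, -0.35, -0.0] [-0.01, -0.35, -0.0] [-0.01, -0.35, -0.0] [-0.01, -0.35, -0.0] [-0.01, -0.35, -0.0] [-0.01, -0.35, -0.0] [-0.01, -0.35, -0.0] [-0.01, -0.35, -0.0] [0.60568072 0.14111348]
```

Emit:
move_arm(jaw=[1.6,1.6,1.6,1.6,1.6,1.6,1.6,1.6,1.6,1.6,1.6,1.6], dp=[[0,0,0],[-0.01,-0.35,0],[-0.01,-0.35,0],[-0.01,-0.35,0],[-0.01,-0.35,0],[-0.01,-0.35,0],[-0.01,-0.35,0],[-0.01,-0.35,0],[-0.01,-0.35,0],[-0.01,-0.35,0],[-0.01,-0.35,0],[0,0,0]], turn=[[0,0,0],[0,0,-0.0785],[0,0,-0.0785],[0,0,-0.0785],[0,0,-0.0785],[0,0,-0.0785],[0,0,-0.0785],[0,0,-0.0785],[0,0,-0.0785],[0,0,-0.0785],[0,0,-0.0785],[0,0,0]])

```text
time_s: 15.45
position: [0.6384, 0.1331, 0.0611]
tool_rot: [[0.605, 0.796, 0.001], [0.796, -0.605, -0.0], [0.001, 0.001, -1.0]]
ft_force: [-0.2, 0.1, -0.4]
grip_width: 0.0162
gripper_force: 0.0
```

```bash
python3 - <<'E'
from h import *
s=observe(); p=np.array(s["position"]); A=np.array(s["tool_rot"]); print(p,s["ft_force"],s["grip_width"],s["gripper_force"])
r=p[:2]-[.6115,.0975]; print(np.linalg.norm(r),np.degrees(np.arctan2(r[1],r[0])),np.degrees(np.arctan2(A[1,0],A[0,0])))
E
```

```text
[0.63840489 0.13307537 0.06110028] [-0.18010853  0.14782518 -0.44948059] 0.016212855502038017 0.0
0.04460358378749534 52.90056815272811 52.73786939379008
```

Emit:
move_arm(jaw=[1.6,1.6,1.6,1.6,1.6,1.6,1.6,1.6,1.6,1.6,1.6], dp=[[-0.01,-0.35,0],[-0.01,-0.35,0],[-0.01,-0.35,0],[-0.01,-0.35,0],[-0.01,-0.35,0],[-0.01,-0.35,0],[-0.01,-0.35,0],[-0.01,-0.35,0],[-0.01,-0.35,0],[-0.01,-0.35,0],[0,0,0]], turn=[[0,0,-0.0785],[0,0,-0.0785],[0,0,-0.0785],[0,0,-0.0785],[0,0,-0.0785],[0,0,-0.0785],[0,0,-0.0785],[0,0,-0.0785],[0,0,-0.0785],[0,0,-0.0785],[0,0,0]])

```text
time_s: 16.37
position: [0.6056, 0.1419, 0.0608]
tool_rot: [[-0.132, 0.991, 0.001], [0.991, 0.132, 0.0], [-0.0, 0.001, -1.0]]
ft_force: [0.7, -0.2, 1.2]
grip_width: 0.0159
gripper_force: 0.0
```

Emit:
move_arm(jaw=[1.6,1.6], dp=[[0,-0.1,0],[0,0,0]], turn=[[0,0,0],[0,0,0]])

```text
time_s: 16.53
position: [0.6049, 0.142, 0.0606]
tool_rot: [[-0.128, 0.992, 0.001], [0.992, 0.128, 0.0], [0.0, 0.001, -1.0]]
ft_force: [1.4, 0.7, 0.8]
grip_width: 0.0161
gripper_force: 0.5
```

Emit:
move_arm(jaw=[1.6,1.6], dp=[[0,-0.1,0],[0,0,0]], turn=[[0,0,0],[0,0,0]])

```text
time_s: 16.7
position: [0.6037, 0.1418, 0.0603]
tool_rot: [[-0.13, 0.992, 0.001], [0.992, 0.13, 0.0], [0.0, 0.001, -1.0]]
ft_force: [1.1, 0.3, 0.7]
grip_width: 0.0158
gripper_force: 0.7
```

Emit:
move_arm(jaw=[1.6,1.6], dp=[[0,-0.08,0],[0,0,0]], turn=[[0,0,0],[0,0,0]])

```text
time_s: 16.87
position: [0.6033, 0.1418, 0.0603]
tool_rot: [[-0.131, 0.991, 0.002], [0.991, 0.131, 0.0], [0.0, 0.002, -1.0]]
ft_force: [4.0, 0.2, 1.6]
grip_width: 0.0161
gripper_force: 2.1
```

Emit:
move_arm(jaw=[1.6,1.6], dp=[[0,-0.06,0],[0,0,0]], turn=[[0,0,0],[0,0,0]])

```text
time_s: 17.03
position: [0.6031, 0.1417, 0.0604]
tool_rot: [[-0.131, 0.991, 0.003], [0.991, 0.131, 0.0], [0.0, 0.003, -1.0]]
ft_force: [6.2, 2.2, -1.0]
grip_width: 0.0161
gripper_force: 3.2
```

The stop is felt (6 N). Recentre around the peg and lift away.

Emit:
move_arm(jaw=[1.6,1.7,1.8,1.8,1.8,1.8,1.8,1.8,1.8,1.8], dp=[[0,0.2,0],[0,0.14,0],[0,0,0],[0,0,-0.6],[0,0,-2],[0,0,-3.5],[0,0,-4],[0,0,-4],[0,0,0],[0,0,0]], turn=[[0,0,0],[0,0,0],[0,0,0],[0,0,0],[0,0,0],[0,0,0],[0,0,0],[0,0,0],[0,0,0],[0,0,0]])

```text
time_s: 17.87
position: [0.6059, 0.1421, 0.2038]
tool_rot: [[-0.131, 0.991, 0.005], [0.991, 0.131, 0.0], [-0.0, 0.005, -1.0]]
ft_force: [-0.6, -0.1, -1.2]
grip_width: 0.0177
gripper_force: 0.0
```

```bash
python3 - <<'E'
from h import *
s=observe(); print(s["position"],s["ft_force"])
im,d=cams.get_image("wrist"); save("w8",im)
for q,z in [("keeper_pivot",.052),("keeper_peg",.065),("plate_handle",.065)]:
    for x in cams.mark_of("wrist",q)[:1]:
        uv=np.array(x["location"])*[640,400]; print(q,x["p"],uv,atz("wrist",uv,z,s))
x=cams.outline_of("wrist","plate")[0]; v,u=np.nonzero(x["mask"]); P=atd("wrist",np.c_[u,v],d[v,u],s); P=P[d[v,u]>0]
Q=P[(P[:,2]>.042)&(P[:,2]<.0495)]; print(x["p"],len(Q),np.median(Q[:,2]),cv2.minAreaRect((Q[:,:2]*1000).astype(np.float32)))
A=np.c_[Q[:,:2]-Q[:,:2].mean(0),np.ones(len(Q))]; print("plane",np.linalg.lstsq(A,Q[:,2],rcond=None)[0])
E
```

```text
[0.60587521 0.14211082 0.20382074] [-0.61411813 -0.13417499 -1.22537443]
keeper_pivot 0.71 [320.768 228.28 ] [[0.61010573 0.09704944 0.052     ]]
keeper_peg 0.88 [322.624 183.8  ] [[0.60563046 0.14438266 0.065     ]]
plate_handle 0.55 [294.016 147.52 ] [[0.57687942 0.17315838 0.065     ]]
0.92 5362 0.04680453136457713 ((579.1847534179688, 171.92791748046875), (55.4597282409668, 99.28247833251953), 7.706151962280273)
plane [-0.00020899  0.00091735  0.04679841]
```

View pics/w8.png

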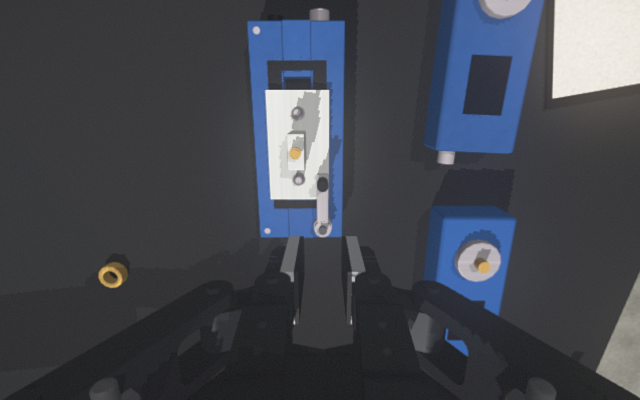

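The picture shows the keeper bar over the plate's end, with the pivot at (322,228), the peg at (322,184) and both studs through the holes. The plate is flat and unmoved, and the robot is clear.

```bash
python3 -c "
from rig import ticket
print(ticket.close_job())"
```

```text
the job is handed in; nothing more can be done
None
```

The job is handed in: the plate lies flat and home on the seal with both studs through its holes, the keeper is swung over its end to the stop, and the robot is clear of everything (about 18 s of the 72 s used).

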